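Seal the three push-button canisters

ROBOT

A 7-joint arm with a two-finger parallel gripper is mounted at the origin on the work surface. World frame = base frame: x ahead of the robot, y to its left, z up, the work surface at z = 0. Lengths are in m, angles in rad, forces in N, time in s.
With the tool pointing down it reaches from about 0.4 to 0.85 m from the base axis. Payload 10.4 kg.
Tool frame: the origin (TCP) lies at the very end of the fingers, on their centre line; the grasp point (between the pads) lies 19 mm behind it; z points along the fingers, y is the direction in which the jaws open and shut (so a half turn about z gives the same grasp; the last joint's range is limited). The gripper opens to 85 mm and grips with 20 to 120 N. Pads are 22 mm wide; open, the fingers measure 114 mm over their backs; the gripper's body (76 mm by 85 mm) begins 54 mm behind the grasp point. The pads swing forward as they close: fully open they stand 13 mm farther back than shut.
Start: joints at [-1.143, 0.332, -0.065, 1.46, 0.022, 1.35, -0.088], TCP at [0.272, 0.563, 0.231] pointing down, gripper open.
Joint ranges: [-2.6, 2.6], [-0.5, 2.12], [-1.47, 1.34], [0.16, 2.42], [-1.27, 4.41], [0.06, 2.06], [-2.6, 2.6]. Speed limits (rad/s): [2.22, 2.22, 2.79, 2.79, 3.14, 3.14, 3.14].

INTERFACE

Orientations are given as a unit quaternion [x, y, z, w].
In Python, from workcell import manip gives the robot as it stands.
- The arm moves only by the tool arm_command, never from a script. Its arguments are lists of equal length, an entry for each row: "slide": the shift along the tool's x, y, z in mm, a list of three; "turn": the turn about the tool's z in degrees; "grip": the closure, from 0 (fully open) to 1 (shut). In form: {"slide": [[tx, ty, tz], ...], "turn": [turn, ...], "grip": [grip, ...]}. A call has 1 to 10 rows; each row shifts and turns the commanded pose from where the row before left it, along the tool's axes as they then stand; what a row does not reach is not made up. A row lasts 1/12 s, in which the tool goes at most 41.7 mm and 7.16 degrees, less where a joint would pass 70% of its speed; a pose out of reach is approached as far as the arm can. A call with a gripper value outside its range is refused whole. The fingers move at their own pace and stop on an object; "newtons" is the grip in N (left out, the last holds). Time passes only in rows, so rows that do not move let the fingers close. It gives the time, the measured TCP pose, the force and the opening at its end, in the units of the state.
- manip.get_obs(): the state, without advancing time (a new reading comes with each control period).
- manip.camera(name): name is "side" or "top"; returns the picture (420x560x3 uint8, blue, green, red); there is no depth.
- manip.camera_info(name): a dict with "fx", "fy", "cx", "cy" (pixels), "rvec" (rotation vector, rad) and "tvec" (3), from world to camera coordinates, as OpenCV has them. Camera axes: x right, y down, z forward; pixel columns grow to the right and rows downward; lengths in m; the calibration is good to about 2 mm. A picture is of the moment at which its call begins. camera_info takes no time and is no camera call.
- manip.hand_in(): hands the job in, once; it reports no verdict.
Trained networks look in the newest picture that a camera, given by its name, has taken for a name from the list of things; names that differ only in an ending like _2 or _b are one class to them, and where a whole thing is asked for, a point or a joint stands for the part that bears it (a point fixed in the world has none). Each returns a list of dicts, best first, with "score" (0 to 1); they miss things now and then, are a little off and sometimes report something else, mostly with a low value. They report only what shows in the picture. A call takes as long as a camera call. They do not tell look-alikes from the thing itself.
- manip.cut_out(target, camera): "pixels" (420x560 bool, what is visible of it).
- manip.tip_of(target, camera): "xyz" ([x, y, z] in m, in the coordinates of the camera as it stood for that picture, good to about 4 mm: a listed point, or the origin of a listed thing).
The state is a dict: "clock": time; "joint_pos": joint angles; "joint_velocities": joint speeds; "tau": joint torques, N m; "position": TCP position; "ee_rot": TCP orientation; "ft_force": force on the tool from outside, world axes, zero at the start; "torque": the same for the moment, N m; "grip_width": opening from 0.0 (shut) to 1.0 (fully open).
Only numpy, scipy, OpenCV 4.12 (cv2) and the standard library are available. Lean on these libraries where they do the work, as an engineer would, in place of code of your own. Each camera call takes 0.05 s, during which the arm holds its last target.

TASK

Three square white canisters on the shop counter have just been refilled and the round buttons in their lids still stand popped up. Seal them by pressing each button gently all the way down with the fingertips: the shortest canister first, then the middle-height one, then the tallest. Do not lift or tip the canisters or push them out of place, and leave everything else on the counter as it is.

Things in the scene. Friction and masses are not known exactly. Their poses are not given: they have to be found in the camera images.
- short_button (a point): centre of the top face of the round grey push button (44 mm across) in the middle of the short canister's lid; the button starts 9 to 11 mm proud of the lid and when fully down stands 1 mm proud of it
- short_press (a joint): how far the short canister's button is pushed down: about 0 (0 to 0.002) when popped up, 0.010 m fully down on its stop; it slides straight down against about 3 N of friction, has no spring and stays where it is left
- short_canister: the shortest square white canister, loose, standing upright: lid 100 x 100 mm, its flat lid top 90 mm above the counter, about 0.35 kg; origin at the centre of its underside, z up. Any of the three canisters may stand at the left, middle or right, at least 220 mm centre to centre
- middle_button (a point): centre of the top face of the round grey push button (44 mm across) in the middle of the middle canister's lid; the button starts 9 to 11 mm proud of the lid and when fully down stands 1 mm proud of it
- middle_press (a joint): how far the middle canister's button is pushed down: about 0 (0 to 0.002) when popped up, 0.010 m fully down on its stop; it slides straight down against about 3 N of friction, has no spring and stays where it is left
- middle_canister: the middle-height square white canister, loose, standing upright: lid 100 x 100 mm, its flat lid top 125 mm above the counter, about 0.5 kg; origin at the centre of its underside, z up. Any of the three canisters may stand at the left, middle or right, at least 220 mm centre to centre
- tall_button (a point): centre of the top face of the round grey push button (44 mm across) in the middle of the tall canister's lid; the button starts 9 to 11 mm proud of the lid and when fully down stands 1 mm proud of it
- tall_press (a joint): how far the tall canister's button is pushed down: about 0 (0 to 0.002) when popped up, 0.010 m fully down on its stop; it slides straight down against about 3 N of friction, has no spring and stays where it is left
- tall_canister: the tallest square white canister, loose, standing upright: lid 100 x 100 mm, its flat lid top 160 mm above the counter, about 0.65 kg; origin at the centre of its underside, z up. Any of the three canisters may stand at the left, middle or right, at least 220 mm centre to centre
- jar_left: small amber spice jar, 44 mm across, 75 mm high, black cap, standing to the left of the middle place; loose, a bystander, origin at its underside centre
- jar_right: same as jar_left, standing to the right of the middle place; loose, a bystander, origin at its underside centre
- tin: closed tin with a paper label, 66 mm across, 95 mm high, standing towards the far edge; loose, a bystander, origin at its underside centre
- bowl: steel bowl, 110 mm across, 45 mm high, towards the far edge; loose, a bystander, origin at its underside centre
- scoop: steel scoop lying towards the far edge, about 190 mm long, up to 41 mm high; loose, a bystander, origin at its underside about half-way along
- spoon: spoon lying near the robot, under 30 mm high; loose, a bystander, origin at its underside about half-way along
Mind the look-alikes: they are no part of the job. What is shaped like the tall_canister but pink or purple is not meant.

How it is judged:
By the outcome, as a careful person would: the job done as asked, in the order asked, and still so for the second after the job is handed in, with the robot touching nothing.
It also fails if it takes over 56 s, if anything falls off the work surface, if the arm or the gripper's body presses on something with over 40 N, if the wrist force passes 120 N, or if a joint passes its speed limit or range.

## Working session

There is one attempt and no reset: what is moved stays moved. The work goes in short steps, Python scripts to look and compute and a tool call to move; the robot and the scene stay as the last step left them, time stands still between calls to the robot, and variables do not carry over. Pictures are saved under pics/ and viewed, and the job is handed in when it is done.

Besides the shell and the picture viewer there is one more tool, called in YAML: its name, and indented under it one key for each argument. arm_command: Moves the arm, as the interface text tells. Its arguments: {"type":"object","properties":{"slide":{"type":"array","items":{"type":"array","items":{"type":"number"}}},"turn":{"type":"array","items":{"type":"number"}},"grip":{"type":"array","items":{"type":"number"}},"newtons":{"type":"number"}},"required":["slide","turn","grip"]}

```bash
mkdir -p pics; ls
python3 - <<'E'
from workcell import manip
import cv2
o=manip.get_obs()
for k,v in o.items(): print(k,v)
for c in("side","top"):
    cv2.imwrite(f"pics/{c}0.png",manip.camera(c)); print(c,manip.camera_info(c))
E
```

```text
pics
clock 0.0
joint_pos [-1.14263924  0.33285827 -0.06468959  1.46094502  0.02161895  1.34990034
 -0.08850847]
joint_velocities [-0.00026636 -0.00132198  0.00077807  0.00054104 -0.00015548  0.00047698
 -0.00048335]
tau [-5.55849620e-04 -6.25451517e+01  4.89063410e-02 -3.91603518e+01
  1.62366912e-02  9.87934414e-03 -1.05173282e-05]
position [0.27213172 0.56222656 0.23052264]
ee_rot [ 2.23471920e-01  9.74710111e-01 -6.98091414e-04 -1.14841851e-04]
ft_force [-0.41465092 -0.29048667 -0.6455034 ]
torque [ 0.00181611 -0.04595383  0.02567774]
grip_width 1.0016291059017128
side {'fx': 427.3852303838407, 'fy': 427.3852303838407, 'cx': 287.0830567286536, 'cy': 207.58654658070665, 'rvec': array([ 2.05204678, -0.7939043 ,  0.40096079]), 'tvec': array([-0.33193367,  0.31181141,  0.96858491])}
top {'fx': 479.3756577003318, 'fy': 479.3756577003318, 'cx': 287.3487991478598, 'cy': 208.51016411155848, 'rvec': array([ 2.12125056, -2.15100886,  0.1593923 ]), 'tvec': array([0.05952305, 0.50219153, 1.39478483])}
```

View pics/side0.png

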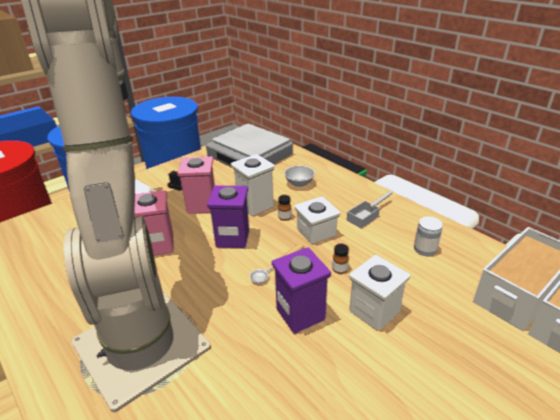

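View pics/top0.png

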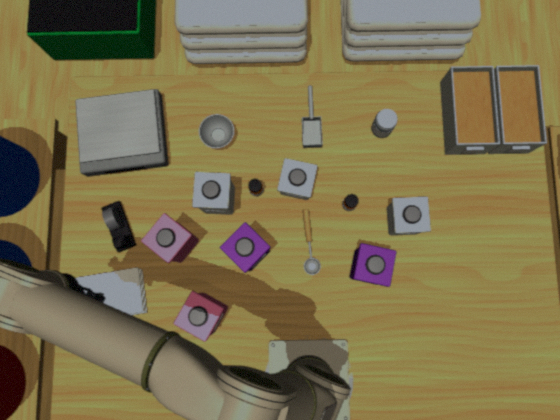

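```bash
cat > h.py <<'E'
from workcell import manip
import numpy as np, cv2
def toworld(c,p):
    i=manip.camera_info(c); R=cv2.Rodrigues(np.array(i['rvec']))[0]
    return R.T@(np.array(p)-np.array(i['tvec']))
def K(c):
    i=manip.camera_info(c); return np.array([[i['fx'],0,i['cx']],[0,i['fy'],i['cy']],[0,0,1.]])
def proj(c,P):
    i=manip.camera_info(c); return cv2.projectPoints(np.array(P,float).reshape(-1,3),np.array(i['rvec']),np.array(i['tvec']),K(c),None)[0].reshape(-1,2)
def atz(c,uv,z):
    i=manip.camera_info(c); R=cv2.Rodrigues(np.array(i['rvec']))[0]
    C=-R.T@np.array(i['tvec']); d=R.T@np.linalg.inv(K(c))@np.array([uv[0],uv[1],1]); return C+d*(z-C[2])/d[2]
E
python3 - <<'E'
from h import *
np.set_printoptions(precision=4,suppress=True)
for n in ("short","middle","tall"):
  for c in("top","side"):
    for s in("_button","_canister"):
      for r in manip.tip_of(n+s,c): 
        w=toworld(c,r['xyz']); print(n+s,c,round(r['score'],2),w,proj(c,w)[0])
E
```

```text
short_button top 0.61 [0.5899 0.0255 0.1023] [296.0987 175.3091]
short_canister top 0.87 [0.588  0.0268 0.0018] [295.3868 183.2017]
short_button side 0.65 [0.5843 0.024  0.1012] [316.4727 205.1832]
middle_button top 0.67 [ 0.4694 -0.2901  0.1391] [410.7642 213.0918]
middle_button top 0.62 [ 0.4721 -0.2931  0.0041] [400.8584 218.6713]
middle_canister top 0.64 [ 0.4672 -0.2936  0.0037] [401.0862 220.2806]
middle_canister top 0.47 [ 0.7634 -0.2442  0.0019] [380.5264 127.3924]
middle_button side 0.75 [ 0.4666 -0.2893  0.1357] [378.41   269.2665]
middle_canister side 0.93 [ 0.464  -0.2926  0.0047] [373.0213 310.5312]
tall_button top 0.79 [ 0.3239 -0.182   0.1726] [376.0579 265.981 ]
tall_button top 0.76 [0.381  0.1695 0.1696] [243.9858 246.4389]
tall_button top 0.74 [0.2056 0.2897 0.1721] [198.0918 313.7984]
tall_button top 0.66 [0.5441 0.2654 0.1725] [208.8909 187.1956]
tall_canister top 0.97 [0.5393 0.2628 0.0064] [218.9455 199.5371]
tall_canister top 0.89 [0.3825 0.1717 0.0082] [248.5047 250.1029]
tall_canister top 0.68 [0.4063 0.386  0.0002] [178.4505 243.464 ]
tall_canister top 0.61 
[... 222 characters left out ...]
 0.004 ] [339.3875 267.9604]
tall_button side 0.61 [0.5411 0.2651 0.1719] [252.2279 159.9137]
tall_button side 0.6 [0.1964 0.2902 0.1747] [145.9395 197.2013]
tall_button side 0.59 [0.3785 0.1704 0.1718] [227.0136 190.8263]
tall_button side 0.43 [0.4103 0.3855 0.1723] [195.3174 160.1171]
tall_canister side 0.97 [ 0.4104  0.3853 -0.0038] [202.4352 206.7216]
tall_canister side 0.87 [ 0.3304 -0.1773  0.0035] [300.3951 312.5988]
tall_canister side 0.7 [0.3818 0.1757 0.0006] [232.1426 237.9502]
tall_canister side 0.68 [0.5341 0.2625 0.0004] [254.0824 206.6248]
tall_canister side 0.67 [ 0.5183 -0.1366  0.0008] [340.2222 269.0447]
tall_canister side 0.35 [ 0.7445  0.2651 -0.001 ] [299.6067 184.1777]
```

The side view shows the white canisters: tall at (253,162), short at (317,207), middle at (380,272). The pink and purple look-alikes stand elsewhere. Next I refine the button centres from the pixels.

```bash
cat > b.py <<'E'
from h import *
np.set_printoptions(precision=4,suppress=True)
Z=dict(short=.100,middle=.135,tall=.170)
G=dict(short=[.587,.025],middle=[.468,-.29],tall=[.542,.265])
def measure(which):
  for c in("top","side"):
    img=manip.camera(c)
    for n in which:
      best=None
      for r in manip.cut_out(n+"_button",c):
        m=r['pixels']; print(n,c,round(r['score'],2),m.sum(),end=' ')
        print(np.argwhere(m).mean(0)[::-1])
      g=proj(c,[*G[n],Z[n]])[0]
      x0,y0=(g-16).astype(int); s=img[y0:y0+33,x0:x0+33].astype(float).mean(2)
      t=(s.max()+s[16,16])/2; m=((s<t)).astype(np.uint8)
      k,l,st,ce=cv2.connectedComponentsWithStats(m)
      i=l[16,16]; uv=ce[i]+[x0,y0]; print('  seg',n,c,uv,st[i],atz(c,uv,Z[n]-.003))
E
python3 - <<'E'
from b import *
measure(Z)
T=manip.camera("top"); S=manip.camera("side")
def crop(im,u,v): return cv2.resize(im[v-35:v+35,u-35:u+35],None,fx=3.7,fy=3.7,interpolation=cv2.INTER_NEAREST)
a=np.hstack([crop(T,298,177),crop(T,412,214),crop(T,211,189)]);b=np.hstack([crop(S,317,207),crop(S,380,272),crop(S,253,162)])
cv2.imwrite("pics/crop.png",np.vstack([a,b]))
E
```

```text
short top 0.5 151 [296.9205 176.8013]
short top 0.33 1184 [296.9333 178.4856]
short top 0.18 193 [412.1451 214.0155]
  seg short top [296.9519 176.8969] [  8   8  19  19 291] [0.5863 0.023  0.097 ]
middle top 0.78 176 [411.7727 213.6193]
  seg middle top [411.3974 213.984 ] [  8   8  20  19 312] [ 0.4679 -0.2935  0.132 ]
tall top 0.78 204 [165.0588 237.3431]
tall top 0.7 213 [375.5211 264.6432]
tall top 0.63 190 [210.6316 189.0158]
tall top 0.62 222 [198.0315 315.3378]
tall top 0.5 189 [244.1905 246.6931]
  seg tall top [210.8224 189.4299] [  8   8  21  20 321] [0.5389 0.261  0.167 ]
short side 0.7 129 [317.3256 206.4884]
  seg short side [316.6627 207.497 ] [  8  13  18  12 169] [0.5807 0.0194 0.097 ]
middle side 0.54 875 [427.9337 235.8126]
middle side 0.51 261 [380.2107 272.1494]
  seg middle side [379.5723 273.1938] [  5  12  24  17 325] [ 0.4617 -0.2969  0.132 ]
tall side 0.69 115 [251.9652 161.7826]
tall side 0.59 112 [147.     199.0446]
tall side 0.51 272 [300.7206 263.4485]
  seg tall side [252.0547 163.0078] [  8  14  17  10 128] [0.5337 0.2569 0.167 ]
```

View pics/crop.png

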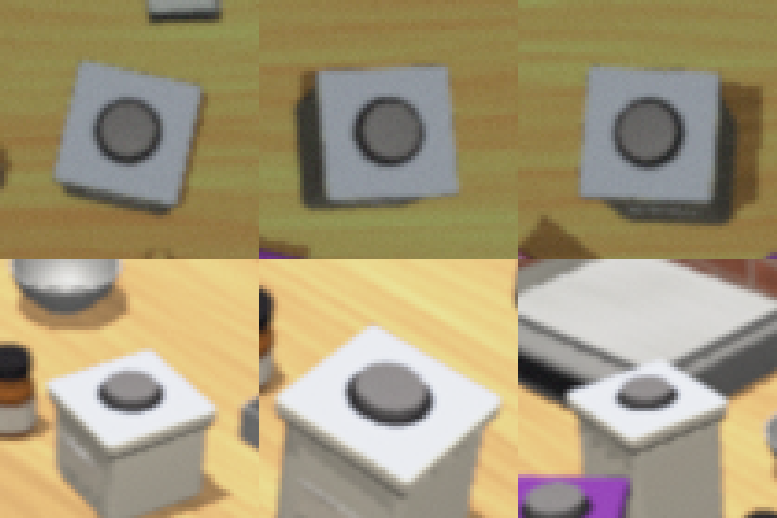

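The crops show round grey buttons with dark rims, centred on the lids. Both views agree within a few mm. I'll use short (0.587, 0.024), middle (0.468, -0.292) and tall (0.540, 0.262), and close the gripper on the way over.

arm_command:
  slide:
    - [-32, -22, 0]
    - [-32, -22, 0]
    - [-32, -22, 0]
    - [-32, -22, 0]
    - [-32, -22, 0]
    - [-32, -22, 0]
    - [-32, -22, 0]
    - [-32, -22, 0]
    - [-32, -22, 0]
    - [-32, -22, 0]
  turn: [0, 0, 0, 0, 0, 0, 0, 0, 0, 0]
  grip: [1, 1, 1, 1, 1, 1, 1, 1, 1, 1]
  newtons: 40

```text
clock: 2.03
position: [0.4651, 0.2234, 0.2316]
ee_rot: [0.223, 0.975, 0.0, 0.0]
ft_force: [0.9, 0.5, 0.4]
grip_width: -0.002
```

```bash
cat > s.py <<'E'
from h import *
import sys
from scipy.spatial.transform import Rotation as R
np.set_printoptions(precision=4,suppress=True)
T=np.array([float(a) for a in sys.argv[1:4]])
o=manip.get_obs(); r=R.from_quat(o['ee_rot'])
print(o['clock'],o['position'],o['ee_rot'],o['ft_force'],o['grip_width'],o['joint_pos'])
print('tool mm',r.inv().apply(T-o['position'])*1000)
E
python3 s.py .587 .024 .23
```

```text
2.0333 [0.4651 0.2234 0.2316] [0.2235 0.9747 0.0004 0.0002] [0.8801 0.5249 0.3587] -0.0016404900640369943 [-0.713   0.0859  0.1882  1.7565 -0.0169  1.2999  0.5991]
tool mm [-196.5578 -126.3555    1.5917]
```

arm_command:
  slide:
    - [-32, -21, 0]
    - [-32, -21, 0]
    - [-32, -21, 0]
    - [-32, -21, 0]
    - [-32, -21, 0]
    - [-30, -20, 0]
    - [-6, -2, 0]
    - [0, 0, 0]
    - [0, 0, 0]
  turn: [0, 0, 0, 0, 0, 0, 0, 0, 0]
  grip: [1, 1, 1, 1, 1, 1, 1, 1, 1]

```text
clock: 2.78
position: [0.5855, 0.0258, 0.2311]
ee_rot: [0.224, 0.975, 0.0, -0.0]
ft_force: [-0.8, 0.1, -0.3]
grip_width: -0.001
```

```bash
python3 s.py .587 .024 .11
```

```text
2.7833 [0.5855 0.0258 0.2311] [ 0.2237  0.9747  0.0001 -0.0003] [-0.7626  0.0642 -0.3151] -0.0007940062976388641 [-0.4348  0.2494  0.3748  1.5883 -0.0937  1.322   1.0723]
tool mm [ -2.224   -0.9514 121.0582]
```

arm_command:
  slide:
    - [-2, -1, 30]
    - [0, 0, 30]
    - [0, 0, 30]
    - [0, 0, 24]
    - [0, 0, 0]
    - [0, 0, 0]
  turn: [0, 0, 0, 0, 0, 0]
  grip: [1, 1, 1, 1, 1, 1]

```text
clock: 3.28
position: [0.586, 0.0252, 0.117]
ee_rot: [0.222, 0.975, -0.0, -0.001]
ft_force: [0.1, 0.1, 1.5]
grip_width: 0.006
```

```bash
python3 s.py .587 .024 .091
python3 - <<'E'
from h import *
T=manip.camera("top"); S=manip.camera("side")
def crop(im,u,v): return cv2.resize(im[v-50:v+50,u-50:u+50],None,fx=4,fy=4)
cv2.imwrite("pics/s1.png",np.hstack([crop(T,298,177),crop(S,317,200)]))
E
```

```text
3.2833 [0.586  0.0252 0.117 ] [ 0.2225  0.9749 -0.0001 -0.001 ] [0.0706 0.1045 1.5498] 0.006083694827854358 [-0.4159  0.3472  0.3582  1.7194 -0.1347  1.1011  1.1062]
tool mm [-1.5146 -0.6586 26.0264]
```

View pics/s1.png

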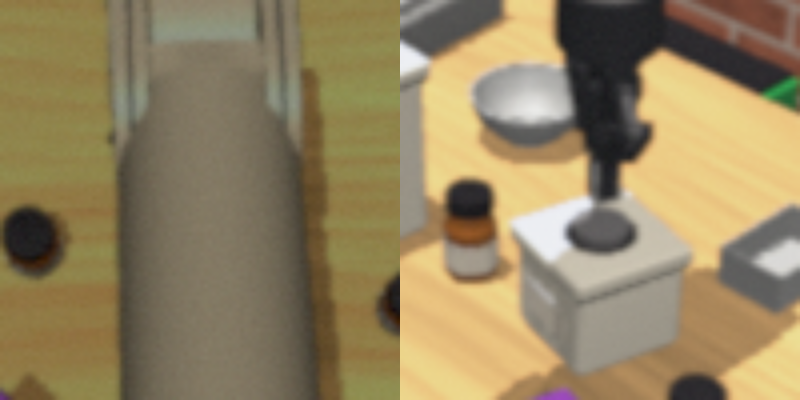

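The fingertips hover over the button. The side crop shows the tip at about (600,200), just above it. I'll lower gently.

arm_command:
  slide:
    - [-1, -1, 3]
    - [0, 0, 3]
    - [0, 0, 3]
    - [0, 0, 2]
    - [0, 0, 2]
    - [0, 0, 1]
    - [0, 0, 1]
    - [0, 0, 1]
    - [0, 0, 1]
    - [0, 0, 1]
  turn: [0, 0, 0, 0, 0, 0, 0, 0, 0, 0]
  grip: [1, 1, 1, 1, 1, 1, 1, 1, 1, 1]

```text
clock: 4.22
position: [0.5875, 0.0223, 0.0994]
ee_rot: [0.224, 0.975, 0.0, 0.0]
ft_force: [-1.9, -0.2, 4.3]
grip_width: -0.002
```

arm_command:
  slide:
    - [0, 0, 1]
    - [0, 0, 1]
    - [0, 0, 1]
    - [0, 0, 0]
    - [0, 0, 0]
  turn: [0, 0, 0, 0, 0]
  grip: [1, 1, 1, 1, 1]

```text
clock: 4.63
position: [0.5874, 0.0223, 0.0962]
ee_rot: [0.224, 0.975, 0.0, 0.0]
ft_force: [0.6, -0.1, 0.8]
grip_width: -0.0
```

arm_command:
  slide:
    - [0, 0, 1]
    - [0, 0, 1]
    - [0, 0, 1]
    - [0, 0, 1]
    - [0, 0, 0]
  turn: [0, 0, 0, 0, 0]
  grip: [1, 1, 1, 1, 1]

```text
clock: 5.05
position: [0.5874, 0.0224, 0.0921]
ee_rot: [0.224, 0.975, 0.0, 0.0]
ft_force: [0.2, -0.1, -1.0]
grip_width: -0.005
```

arm_command:
  slide:
    - [0, 0, 1]
    - [0, 0, 0]
  turn: [0, 0]
  grip: [1, 1]

```text
clock: 5.22
position: [0.5874, 0.0223, 0.0912]
ee_rot: [0.223, 0.975, 0.0, 0.0]
ft_force: [0.0, 0.5, 1.0]
grip_width: 0.001
```

arm_command:
  slide:
    - [0, 0, 1]
    - [0, 0, 0]
  turn: [0, 0]
  grip: [1, 1]

```text
clock: 5.38
position: [0.5875, 0.0224, 0.0911]
ee_rot: [0.224, 0.975, 0.0, 0.0]
ft_force: [-4.1, -0.6, 10.8]
grip_width: 0.003
```

The button is on its stop: z held at 0.091 and the force rose to 10.8 N. Now I lift off and go to the middle canister.

arm_command:
  slide:
    - [0, 0, -4]
    - [0, 0, -15]
    - [0, 0, -30]
    - [0, 0, -30]
    - [0, 0, -35]
    - [0, 0, -26]
    - [0, 0, 0]
  turn: [0, 0, 0, 0, 0, 0, 0]
  grip: [1, 1, 1, 1, 1, 1, 1]

```text
clock: 5.97
position: [0.5897, 0.0223, 0.2362]
ee_rot: [0.224, 0.975, 0.002, 0.004]
ft_force: [1.4, -0.1, 0.7]
grip_width: 0.001
```

```bash
python3 s.py .468 -.292 .23
```

```text
5.9667 [0.5897 0.0223 0.2362] [0.2236 0.9747 0.0017 0.0038] [ 1.3563 -0.0729  0.6582] 0.0013866837146012023 [-0.4313  0.2494  0.3797  1.5781 -0.0955  1.3239  1.0802]
tool mm [ -27.3917 -335.9618    4.6854]
```

arm_command:
  slide:
    - [-2, -20, 0]
    - [-3, -33, 0]
    - [-3, -33, 0]
    - [-3, -33, 0]
    - [-3, -34, 0]
    - [-3, -34, 0]
    - [-3, -34, 0]
    - [-3, -34, 0]
    - [-3, -34, 0]
    - [-2, -33, 0]
  turn: [0, 0, 0, 0, 0, 0, 0, 0, 0, 0]
  grip: [1, 1, 1, 1, 1, 1, 1, 1, 1, 1]

```text
clock: 6.8
position: [0.4714, -0.2812, 0.23]
ee_rot: [0.224, 0.975, 0.0, 0.0]
ft_force: [1.4, -0.4, 0.8]
grip_width: 0.003
```

arm_command:
  slide:
    - [0, -14, 0]
    - [0, 0, 0]
    - [0, 0, 0]
  turn: [0, 0, 0]
  grip: [1, 1, 1]

```text
clock: 7.05
position: [0.4658, -0.2927, 0.23]
ee_rot: [0.224, 0.975, 0.0, -0.0]
ft_force: [1.1, -0.1, -0.3]
grip_width: 0.001
```

```bash
python3 s.py .468 -.292 .15
```

```text
7.05 [ 0.4658 -0.2927  0.23  ] [ 0.2244  0.9745  0.0001 -0.0002] [ 1.0833 -0.121  -0.3313] 0.001455255312950354 [-0.053   0.177   0.6025  1.6923 -0.1038  1.3047  1.6878]
tool mm [-1.6839  1.5925 79.9646]
```

arm_command:
  slide:
    - [-2, 2, 25]
    - [0, 0, 25]
    - [0, 0, 20]
    - [0, 0, 10]
    - [0, 0, 0]
    - [0, 0, 0]
  turn: [0, 0, 0, 0, 0, 0]
  grip: [1, 1, 1, 1, 1, 1]

```text
clock: 7.55
position: [0.4694, -0.2907, 0.1505]
ee_rot: [0.223, 0.975, 0.0, -0.0]
ft_force: [0.4, -0.2, 0.5]
grip_width: 0.004
```

```bash
python3 s.py .468 -.292 .126
python3 - <<'E'
from h import *
T=manip.camera("top"); S=manip.camera("side")
def crop(im,u,v): return cv2.resize(im[v-50:v+50,u-50:u+50],None,fx=4,fy=4)
cv2.imwrite("pics/s2.png",np.hstack([crop(S,317,205),crop(S,380,265)]))
E
```

```text
7.55 [ 0.4694 -0.2907  0.1505] [ 0.2229  0.9748  0.0001 -0.0002] [ 0.4289 -0.2486  0.5073] 0.0036878708423240037 [-0.0357  0.2543  0.5885  1.7873 -0.1539  1.1463  1.7228]
tool mm [ 0.6406 -1.8073 24.5466]
```

View pics/s2.png

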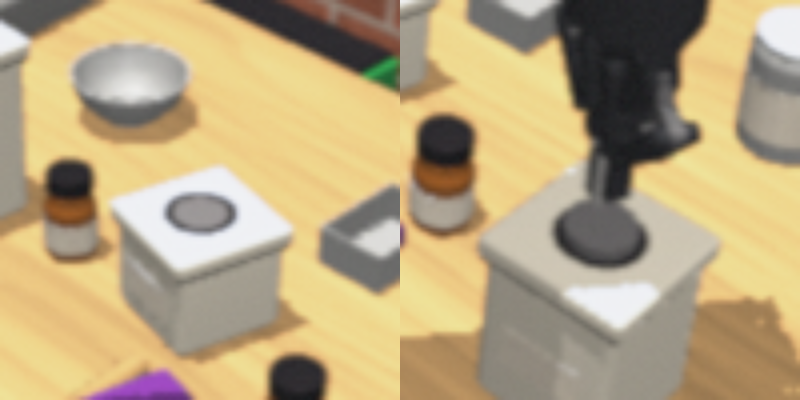

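The short button now lies flush with its lid and the canister hasn't moved. The tip stands over the middle button, at about (610,195) in the right crop. Pressing it next.

arm_command:
  slide:
    - [0, -1, 5]
    - [0, 0, 4]
    - [0, 0, 3]
    - [0, 0, 2]
    - [0, 0, 1]
    - [0, 0, 1]
    - [0, 0, 1]
    - [0, 0, 1]
    - [0, 0, 1]
    - [0, 0, 1]
  turn: [0, 0, 0, 0, 0, 0, 0, 0, 0, 0]
  grip: [1, 1, 1, 1, 1, 1, 1, 1, 1, 1]

```text
clock: 8.48
position: [0.4683, -0.2922, 0.1302]
ee_rot: [0.224, 0.975, 0.0, -0.0]
ft_force: [-2.5, 0.7, 3.1]
grip_width: 0.004
```

arm_command:
  slide:
    - [0, 0, 1]
    - [0, 0, 1]
    - [0, 0, 0]
    - [0, 0, 0]
  turn: [0, 0, 0, 0]
  grip: [1, 1, 1, 1]

```text
clock: 8.82
position: [0.4686, -0.2924, 0.1281]
ee_rot: [0.223, 0.975, -0.0, 0.0]
ft_force: [0.2, 0.4, 0.2]
grip_width: -0.004
```

arm_command:
  slide:
    - [0, 0, 1]
    - [0, 0, 1]
    - [0, 0, 0]
  turn: [0, 0, 0]
  grip: [1, 1, 1]

```text
clock: 9.07
position: [0.4687, -0.2924, 0.1263]
ee_rot: [0.223, 0.975, -0.0, 0.0]
ft_force: [1.0, 0.2, 0.7]
grip_width: -0.003
```

arm_command:
  slide:
    - [0, 0, 1]
    - [0, 0, 0]
  turn: [0, 0]
  grip: [1, 1]

```text
clock: 9.23
position: [0.4688, -0.2924, 0.1261]
ee_rot: [0.224, 0.975, 0.0, 0.0]
ft_force: [-2.3, 2.0, 9.1]
grip_width: -0.001
```

This one is on its stop too: z = 0.126 at 9 N. Lifting off.

arm_command:
  slide:
    - [0, 0, -4]
    - [0, 0, -15]
    - [0, 0, -30]
    - [0, 0, -30]
    - [0, 0, -24]
    - [0, 0, 0]
    - [0, 0, 0]
  turn: [0, 0, 0, 0, 0, 0, 0]
  grip: [1, 1, 1, 1, 1, 1, 1]

```text
clock: 9.82
position: [0.469, -0.2925, 0.2293]
ee_rot: [0.223, 0.975, -0.0, 0.001]
ft_force: [-0.0, 0.8, -1.0]
grip_width: -0.002
```

```bash
python3 s.py .539 .262 .23
```

```text
9.8167 [ 0.469  -0.2925  0.2293] [ 0.2234  0.9747 -0.      0.0012] [-0.0484  0.8407 -0.9624] -0.001874150366115293 [-0.0551  0.1821  0.6038  1.689  -0.1076  1.3013  1.6895]
tool mm [178.5577 529.6569  -0.8163]
```

arm_command:
  slide:
    - [8, 24, 0]
    - [11, 33, 0]
    - [11, 33, 0]
    - [11, 33, 0]
    - [11, 33, 0]
    - [11, 33, 0]
    - [11, 33, 0]
    - [11, 33, 0]
    - [11, 33, 0]
    - [11, 33, 0]
  turn: [0, 0, 0, 0, 0, 0, 0, 0, 0, 0]
  grip: [1, 1, 1, 1, 1, 1, 1, 1, 1, 1]

```text
clock: 10.65
position: [0.5112, 0.045, 0.2269]
ee_rot: [0.223, 0.975, -0.0, -0.001]
ft_force: [0.4, 0.6, 0.0]
grip_width: -0.0
```

arm_command:
  slide:
    - [11, 33, 0]
    - [11, 33, 0]
    - [11, 33, 0]
    - [11, 33, 0]
    - [11, 33, 0]
    - [11, 33, 0]
    - [5, 11, 0]
    - [0, 0, 0]
    - [0, 0, 0]
  turn: [0, 0, 0, 0, 0, 0, 0, 0, 0]
  grip: [1, 1, 1, 1, 1, 1, 1, 1, 1]

```text
clock: 11.4
position: [0.5386, 0.2621, 0.2267]
ee_rot: [0.223, 0.975, -0.001, -0.001]
ft_force: [-0.3, -1.0, 0.1]
grip_width: 0.002
```

```bash
python3 s.py .539 .262 .185
```

```text
11.4 [0.5386 0.2621 0.2267] [ 0.223   0.9748 -0.001  -0.0008] [-0.2905 -0.9548  0.1184] 0.001540470700072146 [-0.6721  0.2762  0.1742  1.5485 -0.0483  1.3237  0.6286]
tool mm [-0.4851  0.1702 41.7437]
```

arm_command:
  slide:
    - [0, 0, 20]
    - [0, 0, 15]
    - [0, 0, 8]
    - [0, 0, 0]
    - [0, 0, 0]
  turn: [0, 0, 0, 0, 0]
  grip: [1, 1, 1, 1, 1]

```text
clock: 11.82
position: [0.5393, 0.2612, 0.1854]
ee_rot: [0.224, 0.975, -0.0, -0.0]
ft_force: [0.3, -0.8, -0.6]
grip_width: 0.0
```

```bash
python3 s.py .539 .262 .161
python3 - <<'E'
from h import *
S=manip.camera("side")
def crop(im,u,v): return cv2.resize(im[v-50:v+50,u-50:u+50],None,fx=4,fy=4)
cv2.imwrite("pics/s3.png",np.hstack([crop(S,380,265),crop(S,253,165)]))
E
```

```text
11.8167 [0.5393 0.2612 0.1854] [ 0.2242  0.9745 -0.0003 -0.0001] [ 0.2504 -0.7549 -0.5532] 0.00013967939051350364 [-0.6677  0.3019  0.1713  1.6043 -0.0534  1.2405  0.6319]
tool mm [ 0.5982  0.6668 24.3857]
```

View pics/s3.png

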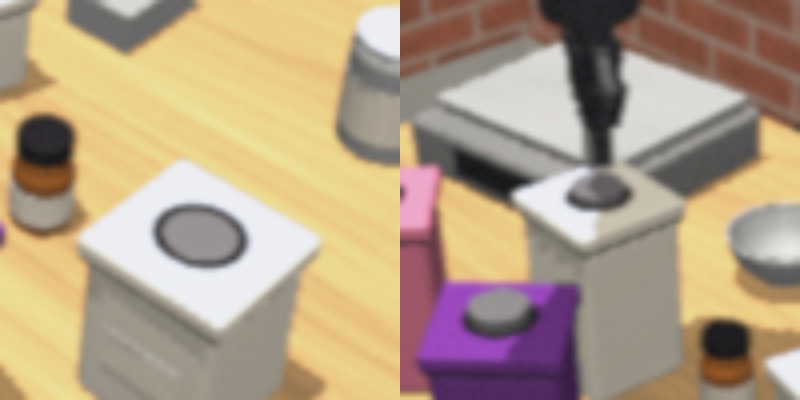

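The middle button is flush with its lid. The tip is above the white tall canister's button, at about (600,160) in the right crop.

arm_command:
  slide:
    - [0, 0, 5]
    - [0, 0, 4]
    - [0, 0, 3]
    - [0, 0, 2]
    - [0, 0, 1]
    - [0, 0, 1]
    - [0, 0, 1]
    - [0, 0, 1]
    - [0, 0, 1]
    - [0, 0, 1]
  turn: [0, 0, 0, 0, 0, 0, 0, 0, 0, 0]
  grip: [1, 1, 1, 1, 1, 1, 1, 1, 1, 1]

```text
clock: 12.7
position: [0.5391, 0.2623, 0.1654]
ee_rot: [0.224, 0.975, 0.0, -0.0]
ft_force: [-1.5, -0.5, 2.9]
grip_width: 0.003
```

arm_command:
  slide:
    - [0, 0, 1]
    - [0, 0, 1]
    - [0, 0, 1]
    - [0, 0, 0]
    - [0, 0, 0]
  turn: [0, 0, 0, 0, 0]
  grip: [1, 1, 1, 1, 1]

```text
clock: 13.12
position: [0.5393, 0.2624, 0.1621]
ee_rot: [0.224, 0.975, 0.0, 0.0]
ft_force: [-1.1, 0.5, -0.0]
grip_width: -0.001
```

arm_command:
  slide:
    - [0, 0, 1]
    - [0, 0, 0]
    - [0, 0, 0]
  turn: [0, 0, 0]
  grip: [1, 1, 1]

```text
clock: 13.37
position: [0.5393, 0.2624, 0.1613]
ee_rot: [0.223, 0.975, 0.0, 0.0]
ft_force: [1.8, 0.3, 0.9]
grip_width: -0.003
```

arm_command:
  slide:
    - [0, 0, 1]
    - [0, 0, 0]
  turn: [0, 0]
  grip: [1, 1]

```text
clock: 13.53
position: [0.5393, 0.2624, 0.1611]
ee_rot: [0.224, 0.975, 0.0, 0.0]
ft_force: [-1.7, -1.3, 7.2]
grip_width: 0.002
```

On the stop: z held at 0.161 at 7 N. I lift and retreat to clear the view.

arm_command:
  slide:
    - [0, 0, -4]
    - [0, 0, -15]
    - [0, 0, -25]
    - [0, 0, -25]
    - [0, 0, -10]
    - [20, 0, 0]
    - [20, 20, 0]
    - [20, 30, 0]
    - [20, 30, 0]
    - [20, 30, 0]
  turn: [0, 0, 0, 0, 0, 0, 0, 0, 0, 0]
  grip: [1, 1, 1, 1, 1, 1, 1, 1, 1, 1]

```text
clock: 14.37
position: [0.4966, 0.4062, 0.2392]
ee_rot: [0.224, 0.975, 0.0, -0.0]
ft_force: [1.3, 0.4, -0.5]
grip_width: 0.0
```

arm_command:
  slide:
    - [30, 20, 0]
    - [30, 20, 0]
    - [30, 10, 0]
    - [20, 10, 0]
    - [0, 0, 0]
    - [0, 0, 0]
  turn: [0, 0, 0, 0, 0, 0]
  grip: [1, 1, 1, 1, 1, 1]

```text
clock: 14.87
position: [0.4228, 0.5079, 0.2386]
ee_rot: [0.222, 0.975, -0.0, -0.0]
ft_force: [0.7, -1.0, -0.2]
grip_width: 0.001
```

Run:
```python
from b import *
measure(Z)
T=manip.camera("top"); S=manip.camera("side"); cv2.imwrite("pics/tend.png",T); cv2.imwrite("pics/send.png",S)
print(manip.get_obs()['clock'],manip.get_obs()['position'])
```

```text
short top 0.5 133 [297.0827 176.9023]
  seg short top [296.9828 176.9103] [  8   8  19  19 290] [0.5863 0.023  0.097 ]
middle top 0.76 156 [411.7115 213.7115]
  seg middle top [411.3738 213.9617] [  8   8  20  19 313] [ 0.4679 -0.2934  0.132 ]
tall top 0.72 197 [375.4365 264.4822]
tall top 0.61 207 [244.285  246.5169]
tall top 0.58 184 [210.8424 189.1739]
tall top 0.51 189 [165.1429 237.1323]
  seg tall top [210.7981 189.4099] [  8   8  21  20 322] [0.539  0.2611 0.167 ]
short side 0.59 93 [317.3333 207.5806]
  seg short side [316.5875 207.7937] [  8  14  18  11 160] [0.5795 0.0185 0.097 ]
middle side 0.46 134 [379.7388 273.4627]
  seg middle side [379.5367 273.4952] [  5  13  24  16 313] [ 0.4608 -0.2974  0.132 ]
tall side 0.53 272 [300.9007 263.5919]
tall side 0.44 143 [227.2098 192.1189]
tall side 0.43 70 [252.2857 163.1857]
  seg tall side [251.9646 163.469 ] [  8  16  17   8 113] [0.5316 0.2547 0.167 ]
15.3667 [0.4245 0.5066 0.2394]
```

View pics/send.png

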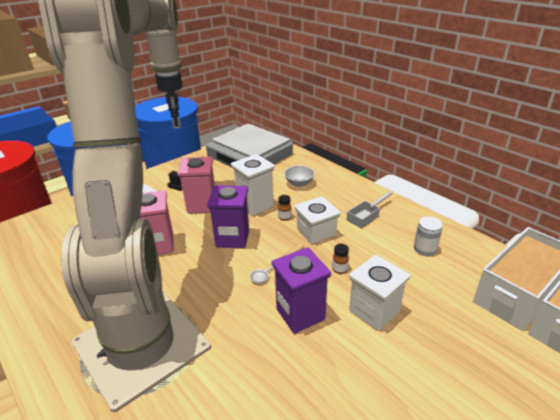

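View pics/tend.png

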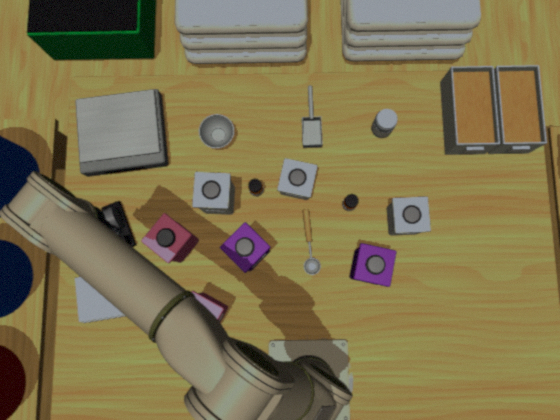

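All three white canisters (253,165), (317,208) and (380,275) show flush buttons and stand where they were. The bystanders and look-alikes haven't moved. Handing in.

```bash
python3 -c "
from workcell import manip; print(manip.hand_in())"
```

```text
the job is handed in; nothing more can be done
None
```

I pressed the three white canisters' buttons down with the closed fingertips in the order asked (short, middle, tall), then backed the arm off and handed the job in at about 15.4 s.

| Canister | Tip height at stop (m) | Expected (m) | Force at the end of the press (N) |
|---|---|---|---|
| Short | 0.091 | 0.091 | about 11 |
| Middle | 0.126 | 0.126 | about 9 |
| Tall | 0.161 | 0.161 | about 7 |

- **Final pictures:** all three buttons are flush with their lids. In the top view their centres are within about 0.1 pixel of where they started, so the canisters did not shift. By eye, the other items and the pink and purple look-alikes look unmoved, and the robot touches nothing.
- **Disagreement:** before pressing, the button positions worked out from the side camera were 5 to 6 mm off those from the top camera. I put this down to the dark button sides being counted in the outline, and went by the top view and the networks. No check failed.

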